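# Roll the rolling pin onto the board's line

## Task

Push the rolling pin with your fingers so that it rolls along the pastry board, and leave it lying still right along the dark line across the middle of the board: centred over the line, parallel to it, its barrel wholly on the board. Do not pick the pin up, and leave the glass bowl and everything else standing where it is.

Things in the scene. Friction and masses are not known exactly. Their poses are not given: they have to be found in the camera images.
- pin: wooden rolling pin on the board, 140 to 190 mm left or right of the line, up to 0.04 rad askew; it rolls straight and keeps its heading. Barrel 190 mm long, 48 mm across, a stub handle 22 mm across, 30 mm long on each end; 0.2 to 0.45 kg. Origin mid-barrel on the axis, 24 mm above the board; x along the pin, y and z turn as it rolls. Rolls easily: coasts 3 to 8 mm after a push at 50 mm/s. Friction about 0.6
- board: light wooden pastry board, 300 mm (its x) by 500 mm (its y) by 16 mm thick, lying on the worktop, fixed there; short tick marks along its near edge; origin at the centre of its underside, z up
- line (a point): middle of the dark line, 8 mm wide, inlaid flush in the board's top (16 mm above the worktop) and running across the whole board; its x axis runs along the line (roughly away from the robot), y is level and square to the line (roughly to the robot's left), z up
- glass_bowl: small clear glass bowl, 96 mm wide, 43 mm high, standing on the board on the other side of the line from the rolling pin; origin at the centre of its underside. Leave it where it is
- tin: short food tin, 75 mm across, 58 mm high, on the worktop just beyond the left (+y) end of the board; origin at the centre of its underside. Leave it where it is
- shaker: plain steel shaker, 38 mm across, 88 mm high, on the worktop just beyond the right (-y) end of the board; origin at the centre of its underside. Leave it where it is
- tea_box: small cardboard box, 69x133x66 mm, on the worktop to the right; origin at the centre of its underside. Leave it where it is
- mug: spotted mug, 82x114 mm with its handle, 91 mm high, on the worktop to the left; origin at the centre of its underside. Leave it where it is

How it is judged:
On the way:
1. the pin has rolled half a turn about its own axis (angle between pin's own z axis and vertical above 2.5 rad).
At the end, for the whole second after the job is handed in: The pin lies at rest on the board, its axis within 10 mm of the middle of the line and within 0.09 rad (5 degrees) of parallel to it, its middle no more than 55 mm from the middle of the line lengthways; the bowl, tin, shaker, box and mug are within 20 mm of where they stood (y of pin in the frame of line between -0.01 and 0.01 m and x of pin in the frame of line between -0.055 and 0.055 m and angle between the x axis of pin and the x axis of line, either way round below 0.09 rad and z of pin in the frame of line between 0.018 and 0.03 m and linear speed of pin below 0.01 m/s and angular speed of pin below 0.3 rad/s and distance of each of glass_bowl, tin, shaker, tea_box, mug from where it was at the start of the episode below 0.02 m); the robot touches nothing.
It fails at once if the pin is lifted more than 15 mm off the board (z of pin in the frame of line above 0.039 m).
It fails at once if an end of the pin is tipped up (angle between pin's own x axis and vertical above 1.7708 rad or angle between pin's own x axis and vertical below 1.3708 rad).
It fails at once if the glass bowl is pushed more than 20 mm or tipped over (distance of glass_bowl from where it was at the start of the episode above 0.02 m or angle between glass_bowl's own z axis and vertical above 0.5 rad).
It fails at once if the tin, shaker, box or mug is pushed more than 20 mm or knocked over (distance of any of tin, shaker, tea_box, mug from where it was at the start of the episode above 0.02 m or angle between any of tin, shaker, tea_box, mug's own z axis and vertical above 0.5 rad).
It also fails if it takes over 48 s, if anything falls off the work surface, if the arm or the gripper's body presses on something with over 40 N, if the wrist force passes 120 N, or if a joint passes its speed limit or range.

## Robot

A 6-joint arm with a two-finger parallel gripper is mounted at the origin on a cart in front of the work surface, level with it; the furniture and walls round the work are solid. World frame = base frame: x ahead of the robot, y to its left, z up, the work surface at z = 0. Lengths are in m, angles in rad, forces in N, time in s.
With the tool pointing down it reaches from about 0.275 to 0.775 m from the base axis. Payload 14.6 kg.
Tool frame: the origin (TCP) lies midway between the tips of the shut fingers; the grasp point (between the pads) lies 19 mm behind it; z points along the fingers, y is the line along which they close (so a half turn about z gives the same grasp; the last joint's range is limited). The gripper opens to 85 mm and grips with 20 to 120 N. Pads are 22 mm wide; open, the fingers measure 114 mm over their backs; the gripper's body (76 mm by 85 mm) begins 54 mm behind the grasp point. The pads swing forward as they close: fully open they stand 13 mm farther back than shut.
Start: joints at [1.111, 0.263, -0.048, 1.259, 0, 1.415], TCP at [0.158, 0.501, 0.194] pointing down, gripper open.
Joint ranges: [-2.65, 2.65], [-0.89, 1.7], [-1.18, 1.37], [-2.13, 2.11], [-1.35, 1.29], [-3.14, 3.14]. Speed limits (rad/s): [1.89, 1.89, 2.57, 2.79, 3.14, 3.14].

## Interface

Orientations are given as a rotation vector (axis times angle).
In Python, from cell import * gives the robot as it stands.
- The arm moves only by the tool play_rows, never from a script. Its arguments are lists of equal length, an entry for each row: "dp": the shift along the tool's x, y, z in m, a list of three; "twist": the turn about the tool's z in rad; "hand": the closure, from -1 (fully open) to 1 (shut). In form: {"dp": [[tx, ty, tz], ...], "twist": [twist, ...], "hand": [hand, ...]}. A call has 1 to 10 rows; each row is the pose to reach, as a shift and turn from the pose commanded when the call began, along the tool's axes at that moment; what a row does not reach only later rows make up. A row lasts 1/10 s, in which the tool goes at most 50 mm and 8.59 degrees, less where a joint would pass 70% of its speed; a pose out of reach is approached as far as the arm can. A call with a gripper value outside its range is refused whole. The fingers move at their own pace and stop on an object; the grip force is fixed at half the most. Time passes only in rows, so rows that repeat a pose let the fingers close. It gives the time, the measured TCP pose, the force, the opening and the grip force at its end, in the units of the state.
- state(): the state, without advancing time (a new reading comes with each control period).
- get_image(name): name is "scene" or "top" or "wrist"; returns the picture (384x512x3 uint8, blue, green, red); there is no depth.
- camera_info(name): a dict with "K" (3x3 intrinsics, pixels), "R" (3x3) and "t" (3): a world point X has camera coordinates R X + t. Camera axes: x right, y down, z forward; pixel columns grow to the right and rows downward; lengths in m; the calibration is good to about 2 mm. The wrist camera is an equidistant fisheye: a pixel r from the principal point sees the ray r / f radians off the axis. A picture is of the moment at which its call begins: read the wrist's pose just before it. camera_info takes no time and is no camera call; for the wrist camera it gives the pose at the moment of the call.
- finish_job(): hands the job in; it is judged then, once.
Trained networks look in the newest picture that a camera, given by its name, has taken for a name from the list of things; names that differ only in an ending like _2 or _b are one class to them, and where a whole thing is asked for, a point or a joint stands for the part that bears it (a point fixed in the world has none). Each returns a list of dicts, best first, with "p" (0 to 1); they miss things now and then, are a little off and sometimes report something else, mostly with a low value. They report only what shows in the picture. A call takes as long as a camera call.
- spot_in(camera, label): "position" ([x, y, z] in m, in world coordinates, good to about 4 mm: the middle of the surface that is visible of it).
- regions_of(camera, label): "region" (384x512 bool, what is visible of it).
The state is a dict: "clock": time; "q": joint angles; "qvel": joint speeds; "effort": joint torques, N m; "tcp_pos": TCP position; "orientation": TCP orientation; "wrist_force": force on the tool from outside, world axes, zero at the start; "ft_torque": the same for the moment, N m; "finger_gap": opening from 0.0 (shut) to 1.0 (fully open); "grasp_force": force on a finger pad.
Only numpy, scipy, OpenCV 4.12 (cv2) and the standard library are available. Lean on these libraries where they do the work, as an engineer would, in place of code of your own. Each camera call takes 0.05 s, during which the arm holds its last target. There are 200 camera calls.

## Working session

There is one attempt and no reset: what is moved stays moved. The work goes in short steps, Python scripts to look and compute and a tool call to move; the robot and the scene stay as the last step left them, time stands still between calls to the robot, and variables do not carry over. Pictures are saved under pics/ and viewed, at most 10 in all, crops included, and the job is handed in when it is done.

Besides the shell and the picture viewer there is one more tool, called after ">>>" as name(argument=value, ...), one argument or row to a line, values as JSON. play_rows: Moves the arm, as the interface text tells. Its arguments: {"type":"object","properties":{"dp":{"type":"array","items":{"type":"array","items":{"type":"number"}}},"twist":{"type":"array","items":{"type":"number"}},"hand":{"type":"array","items":{"type":"number"}}},"required":["dp","twist","hand"]}

```bash
mkdir -p pics; ls
python3 - <<'E'
from cell import *
import cv2,numpy as np
s=state();print(s)
for c in("scene","top"):
    im=get_image(c);cv2.imwrite(f"pics/{c}0.png",im)
    i=camera_info(c);print(c,np.array(i["K"]).round(1).tolist(),(-np.array(i["R"]).T@np.array(i["t"])).round(3))
    for l in("pin","board","line","glass_bowl","tin","shaker"):
        try:
            for d in spot_in(c,l)[:2]: print(l,np.round(d["position"],4),round(d["p"],2))
        except Exception as e: print(l,e)
E
```

```text
pics
{'clock': 0.0, 'q': array([ 1.11070767e+00,  2.63528922e-01, -4.89442650e-02,  1.25943846e+00,
       -1.05077845e-05,  1.41551642e+00]), 'qvel': array([-0.00021343, -0.00092085,  0.00068731,  0.00035734, -0.00078978,
       -0.000379  ]), 'effort': array([ 7.53176155e-04, -6.37607574e+01,  3.84563220e+01,  1.38694601e-02,
        2.78768582e-06,  1.81810475e-05]), 'tcp_pos': array([0.15740525, 0.50049547, 0.19331934]), 'orientation': array([-4.76891292e-01, -3.10485378e+00,  1.67448362e-03]), 'wrist_force': array([-0.60153434,  0.76101069,  0.66067452]), 'ft_torque': array([-0.01618045, -0.04153964, -0.02965986]), 'grasp_force': 0.0, 'finger_gap': 0.9981090231913581}
scene [[407.8, 0.0, 249.2], [0.0, 407.8, 191.0], [0.0, 0.0, 1.0]] [-0.546 -0.822  0.762]
pin [ 0.4351 -0.2663  0.0549] 0.66
pin [0.4199 0.2573 0.0396] 0.34
board [ 0.4404 -0.1096  0.0135] 0.97
line [ 0.4389 -0.1066  0.0121] 0.74
glass_bowl [0.4998 0.0849 0.0431] 0.69
tin [0.4196 0.2606 0.0393] 0.57
shaker [ 0.4078 -0.4233  0.0507] 0.78
top [[353.1, 0.0, 253.9], [0.0, 353.1, 186.0], [0.0, 0.0, 1.0]] [-0.229 -0.249  1.496]
pin [ 0.4465 -0.2578  0.0584] 0.81
board [ 0.4604 -0.0786  0.0186] 0.73
line [ 0.4608 -0.0805  0.013 ] 0.78
glass_bowl [0.5061 0.09   0.0373] 0.81
glass_bowl [0.4255 0.2711 0.0582] 0.68
tin [0.4275 0.2698 0.0567] 0.62
tin [ 0.4602 -0.0792  0.015 ] 0.25
shaker [ 0.4083 -0.4118  0.0742] 0.53
```

View pics/top0.png

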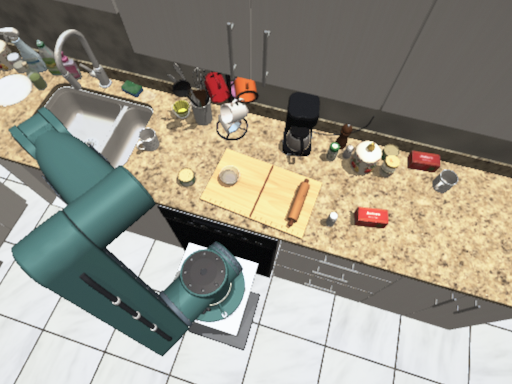

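View pics/scene0.png

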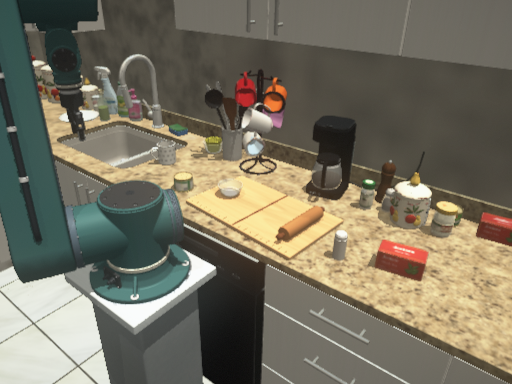

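The top view shows the pin at about (300,202), right of the line at (261,190), with the bowl at (229,177), tin (186,177) and shaker (333,218). The scene view agrees: pin (300,223), shaker (340,245) close to the right end of the board.

```bash
cat > h.py <<'E'
from cell import *
import cv2,numpy as np
from scipy.spatial.transform import Rotation as Ro
def ray(i,uv,fish=False):
    K,R,t=(np.array(i[k]) for k in "KRt"); uv=np.atleast_2d(uv).astype(float)
    d=(uv-K[:2,2])/[K[0,0],K[1,1]]
    if fish:
        th=np.linalg.norm(d,axis=1,keepdims=True); th=np.maximum(th,1e-9)
        v=np.c_[d/th*np.sin(th),np.cos(th)]
    else: v=np.c_[d,np.ones(len(d))]
    return -R.T@t, v@R
def onz(i,uv,z,fish=False):
    c,v=ray(i,uv,fish); return c+v*((z-c[2])/v[:,2])[:,None]
def measure(cam,label,z,i=None):
    i=i or camera_info(cam); r=regions_of(cam,label)
    if not r: return None
    v,u=np.nonzero(r[0]["region"]); P=onz(i,np.c_[u,v],z,cam=="wrist")[:,:2]
    lo,hi=np.percentile(P,1,0),np.percentile(P,99,0)
    (c,wh,a)=cv2.minAreaRect(P.astype(np.float32)*1000); b=cv2.boxPoints((c,wh,a))/1000
    e=[b[1]-b[0],b[2]-b[1]]; l=max(e,key=np.linalg.norm); ang=np.arctan(l[1]/l[0]) if abs(l[0])>1e-9 else np.pi/2
    w,V=np.linalg.eigh(np.cov(P.T)); m=V[:,1]
    return dict(p=round(r[0]["p"],2),n=len(P),rect=np.round(c,1),wh=np.round(wh,1),ang=round(float(ang),4),mean=(P.mean(0)*1000).round(1),pca=round(float(np.arctan(m[1]/m[0])),4))
E
python3 - <<'E'
from h import *
for c in("top","scene"):
    get_image(c)
    for l,z in(("line",.016),("board",.016),("pin",.040),("glass_bowl",.03),("shaker",.08),("tin",.05)): print(c,l,measure(c,l,z))
i=camera_info("wrist");print(i["K"]); s=state()
T=Ro.from_rotvec(s["orientation"]).as_matrix();print(T.round(3)); 
R=np.array(i["R"]);print((T.T@(-R.T@i["t"]-s["tcp_pos"])).round(3),(R@T).round(2))
E
```

```text
top line {'p': 0.59, 'n': 5653, 'rect': array([477.1, -74.1]), 'wh': array([509.9, 309.8]), 'ang': 1.4846, 'mean': array([468.4, -75.3]), 'pca': 1.4931}
top board {'p': 0.68, 'n': 5435, 'rect': array([476.5, -73.8]), 'wh': array([503.6, 307.5]), 'ang': 1.4804, 'mean': array([468.3, -73.3]), 'pca': 1.4662}
top pin {'p': 0.57, 'n': 457, 'rect': array([ 460.4, -254.4]), 'wh': array([ 50., 245.]), 'ang': -0.102, 'mean': array([ 453.1, -252.4]), 'pca': -0.0747}
top glass_bowl {'p': 0.52, 'n': 314, 'rect': array([507.4,  93.4]), 'wh': array([97.1, 95.2]), 'ang': 0.3001, 'mean': array([506.9,  92.9]), 'pca': 0.2313}
top shaker None
top tin {'p': 0.79, 'n': 245, 'rect': array([424.7, 272.2]), 'wh': array([96.9, 69.5]), 'ang': 0.3927, 'mean': array([425.6, 273.3]), 'pca': 0.6011}
scene line {'p': 0.6, 'n': 5602, 'rect': array([470.4, -83.5]), 'wh': array([514.4, 320.6]), 'ang': 1.4692, 'mean': array([ 447.9, -106.5]), 'pca': 1.4663}
scene board {'p': 0.86, 'n': 5295, 'rect': array([467.7, -85.4]), 'wh': array([505.2, 315.5]), 'ang': 1.4746, 'mean': array([ 446.9, -105.2]), 'pca': 1.4593}
scen
[... 214 characters left out ...]
, 101.1]), 'wh': array([150.8,  95.1]), 'ang': 0.6942, 'mean': array([514.5, 102.7]), 'pca': 0.6806}
scene shaker {'p': 0.65, 'n': 377, 'rect': array([ 374.2, -436. ]), 'wh': array([150.7,  37.7]), 'ang': 0.4198, 'mean': array([ 371.5, -436.6]), 'pca': 0.3971}
scene tin {'p': 0.65, 'n': 371, 'rect': array([403.6, 245.9]), 'wh': array([169.5,  74.9]), 'ang': 0.8315, 'mean': array([402.5, 245.1]), 'pca': 0.8399}
[[297.31863964   0.         254.24040727]
 [  0.         297.31863964 188.73295348]
 [  0.           0.           1.        ]]
[[-0.954  0.3    0.   ]
 [ 0.3    0.954  0.   ]
 [-0.     0.    -1.   ]]
[ 0.07  -0.001 -0.182] [[-0.    1.   -0.  ]
 [-0.96 -0.   -0.27]
 [-0.27 -0.    0.96]]
```

>>> play_rows(
  dp=[
    [-0.03,-0.03,-0.005],
    [-0.06,-0.06,-0.01],
    [-0.09,-0.09,-0.015],
    [-0.12,-0.12,-0.02],
    [-0.15,-0.15,-0.025],
    [-0.18,-0.185,-0.03],
    [-0.21,-0.215,-0.03],
    [-0.235,-0.24,-0.03],
    [-0.235,-0.24,-0.03],
  ],
  twist=[0.09,0.18,0.27,0.36,0.45,0.54,0.63,0.68,0.68],
  hand=[-1,-1,-1,-1,-1,-1,-1,-1,-1],
)

```text
clock: 2.3
tcp_pos: [0.3112, 0.1986, 0.2239]
orientation: [1.494, 2.763, -0.0]
wrist_force: [-0.3, -0.1, 0.3]
finger_gap: 0.996
grasp_force: 0.0
```

>>> play_rows(
  dp=[
    [-0.04,-0.005,-0.003],
    [-0.08,-0.01,-0.006],
    [-0.12,-0.015,-0.009],
    [-0.16,-0.02,-0.012],
    [-0.2,-0.025,-0.016],
    [-0.24,-0.03,-0.02],
    [-0.28,-0.035,-0.023],
    [-0.33,-0.04,-0.026],
    [-0.33,-0.04,-0.026],
    [-0.33,-0.04,-0.026],
  ],
  twist=[0.09,0.18,0.27,0.36,0.45,0.54,0.63,0.68,0.68,0.68],
  hand=[-1,-1,-1,-1,-1,-1,-1,-1,-1,-1],
)

```text
clock: 3.3
tcp_pos: [0.4591, -0.0959, 0.2494]
orientation: [-2.323, -2.113, 0.0]
wrist_force: [-0.4, 0.5, -0.3]
finger_gap: 1.003
grasp_force: 0.0
```

Run:
```python
from h import *
s=state();print(s["clock"],s["tcp_pos"],Ro.from_rotvec(s["orientation"]).as_matrix().round(4))
i=camera_info("wrist");im=get_image("wrist");cv2.imwrite("pics/w1.png",im);np.save("w1.npy",np.c_[i["R"],i["t"]])
for l,z in(("board",.016),("pin",.040),("glass_bowl",.03)): print(l,measure("wrist",l,z,i))
```

```text
3.3 [ 0.45911099 -0.09585268  0.24935762] [[ 9.440e-02  9.955e-01 -8.000e-04]
 [ 9.955e-01 -9.440e-02  5.000e-04]
 [ 5.000e-04 -9.000e-04 -1.000e+00]]
board None
pin {'p': 0.88, 'n': 4469, 'rect': array([ 452. , -256.3]), 'wh': array([ 60.6, 240.1]), 'ang': -0.075, 'mean': array([ 456.1, -256.3]), 'pca': -0.0874}
glass_bowl {'p': 0.98, 'n': 3513, 'rect': array([494.2,  81.6]), 'wh': array([ 81.1, 100.8]), 'ang': -0.0759, 'mean': array([494.4,  85.2]), 'pca': -0.0948}
```

View pics/w1.png

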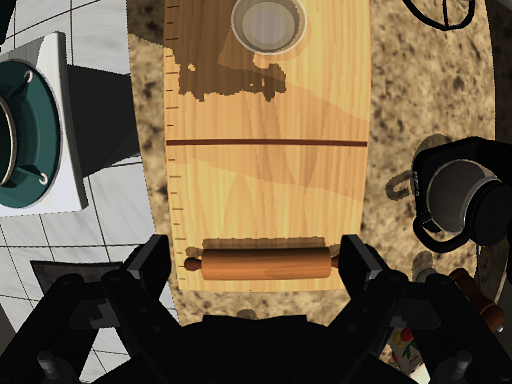

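The wrist view shows the line running from (166,142) to (367,144), the pin barrel from (202,264) to (330,264), and the bowl well clear at (268,22).

```bash
cat >> h.py <<'E'
def linefit(im,i,cols,rows,fish=True,z=.016):
    # centre of the dark stripe per column
    g=im.astype(float).sum(2)[rows[0]:rows[1]]; uv=[]
    for u in range(*cols):
        w=np.clip(np.median(g[:,u])-g[:,u]-60,0,None)
        if w.sum()>100: uv.append([u,rows[0]+(w*np.arange(len(w))).sum()/w.sum()])
    P=onz(i,np.array(uv),z,fish)[:,:2]
    a,b=np.polyfit(P[:,0],P[:,1],1); r=P[:,1]-a*P[:,0]-b; k=abs(r)<.004
    a,b=np.polyfit(P[k,0],P[k,1],1); return a,b,P[k].min(0),P[k].max(0),r[k].std()
E
python3 - <<'E'
from h import *
RT=np.load("w1.npy");i=camera_info("wrist");i={"K":i["K"],"R":RT[:,:3],"t":RT[:,3]}
im=cv2.imread("pics/w1.png")
a,b,lo,hi,sd=linefit(im,i,(169,365),(136,150));print("line y=ax+b",a,b,lo,hi,sd)
print("line ends",onz(i,[[166,142.5],[367,143.7]],.016,True))
print("barrel ends",onz(i,[[202,264],[330,264]],.04,True))
# second view: top camera, find the line pixels by projecting and triangulate height
j=camera_info("top");t=cv2.imread("pics/top0.png");g=t.astype(float).sum(2)
K,R,tt=(np.array(j[k]) for k in "KRt")
for x in (.39,.44,.49,.54):
    # intensity profile in top along y for each assumed point at z .016
    ys=np.arange(a*x+b-.03,a*x+b+.03,.001); X=np.c_[np.full_like(ys,x),ys,np.full_like(ys,.016)]
    q=(X@R.T+tt)@K.T; q=(q[:,:2]/q[:,2:]).astype(np.float32)
    v=cv2.remap(g.astype(np.float32),q[None,:,0],q[None,:,1],cv2.INTER_LINEAR)[0]
    w=np.clip(np.median(v)-v-40,0,None);print(x,"top-wrist dy mm",((w*ys).sum()/w.sum()-a*x-b)*1000)
E
```

```text
line y=ax+b -0.09810207999923162 -0.030393175186326855 [ 0.33727862 -0.09112366] [ 0.61958818 -0.06342188] 7.43820249435088e-05
line ends [[ 0.33269751 -0.06310002  0.016     ]
 [ 0.62440543 -0.09140063  0.016     ]]
barrel ends [[ 0.36286427 -0.24874242  0.04      ]
 [ 0.5585425  -0.26869804  0.04      ]]
0.39 top-wrist dy mm 2.046024361365608
0.44 top-wrist dy mm 1.9095294607424615
0.49 top-wrist dy mm 1.4602064930752632
0.54 top-wrist dy mm 1.7590825287344922
```

Line middle ≈ (0.478, −0.077), yaw −0.098. Pin middle ≈ (0.461, −0.2585), parallel to the line, centred lengthways, 182 mm to go. Next I go behind the pin and down.

>>> play_rows(
  dp=[
    [-0.04,0.003,0],
    [-0.08,0.006,0],
    [-0.12,0.01,0],
    [-0.16,0.013,0],
    [-0.2,0.016,0.02],
    [-0.217,0.017,0.05],
    [-0.217,0.017,0.09],
    [-0.217,0.017,0.12],
    [-0.217,0.017,0.13],
    [-0.217,0.017,0.13],
  ],
  twist=[0.005,0.005,0.005,0.005,0.005,0.005,0.005,0.005,0.005,0.005],
  hand=[-1,-1,-1,-1,-1,-1,-1,-1,-1,-1],
)

```text
clock: 4.5
tcp_pos: [0.4552, -0.3122, 0.1195]
orientation: [-2.326, -2.109, 0.0]
wrist_force: [0.9, -0.1, 1.0]
finger_gap: 1.003
grasp_force: 0.0
```

Run:
```python
from h import *
s=state();print(s["clock"],s["tcp_pos"])
i=camera_info("wrist");im=get_image("wrist");cv2.imwrite("pics/w2.png",im);np.save("w2.npy",np.c_[i["R"],i["t"]])
print(measure("wrist","pin",.04,i))
```

```text
4.5 [ 0.45524458 -0.31224829  0.11950697]
{'p': 0.69, 'n': 12811, 'rect': array([ 460.7, -255.8]), 'wh': array([ 48.6, 254.5]), 'ang': -0.0819, 'mean': array([ 460.3, -255.7]), 'pca': -0.0822}
```

View pics/w2.png

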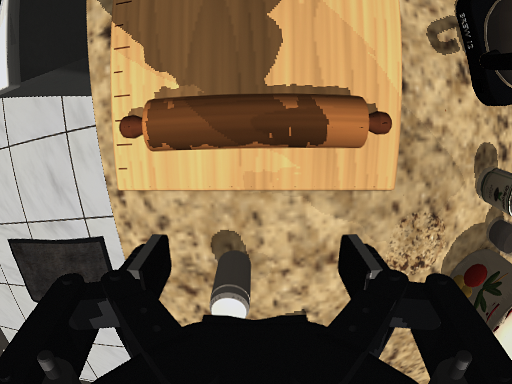

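The pin lies at (256,122) ahead of the open fingers and parallel to them. The shaker (231,290) is well behind them, so it is clear to descend.

>>> play_rows(
  dp=[
    [0,0,0.03],
    [0,0,0.06],
    [0,0,0.085],
    [0,0,0.098],
    [0,0,0.098],
    [0,0,0.098],
  ],
  twist=[0,0,0,0,0,0],
  hand=[-1,-1,-1,-1,-1,-1],
)

```text
clock: 5.2
tcp_pos: [0.4563, -0.3139, 0.0233]
orientation: [2.327, 2.108, 0.0]
wrist_force: [0.5, -0.1, 0.4]
finger_gap: 0.998
grasp_force: 0.0
```

>>> play_rows(
  dp=[
    [0.005,0,0],
    [0.01,0,0],
    [0.015,0,0],
    [0.02,0,0],
    [0.025,0,0],
    [0.03,0,0],
    [0.035,0,0],
    [0.04,0,0],
    [0.043,0,0],
    [0.045,0,0],
  ],
  twist=[0,0,0,0,0,0,0,0,0,0],
  hand=[-1,-1,-1,-1,-1,-1,-1,-1,-1,-1],
)

```text
clock: 6.2
tcp_pos: [0.4599, -0.2683, 0.0218]
orientation: [2.328, 2.109, -0.0]
wrist_force: [-0.2, 0.4, -0.3]
finger_gap: 0.999
grasp_force: 0.0
```

Run:
```python
from h import *
s=state();print(s["clock"],s["tcp_pos"],s["wrist_force"])
i=camera_info("wrist");im=get_image("wrist");cv2.imwrite("pics/w3.png",im)
print(measure("wrist","pin",.04,i))
get_image("top");print(measure("top","pin",.04))
```

```text
6.2 [ 0.45991389 -0.26830158  0.02179357] [-0.18328459  0.37849912 -0.28987797]
{'p': 0.87, 'n': 27371, 'rect': array([ 459.8, -257.3]), 'wh': array([ 53.1, 261.5]), 'ang': -0.0789, 'mean': array([ 460.8, -256.3]), 'pca': -0.0825}
{'p': 0.65, 'n': 265, 'rect': array([ 423.8, -247.3]), 'wh': array([ 51.5, 173.8]), 'ang': -0.0563, 'mean': array([ 414. , -242.5]), 'pca': 0.0785}
```

View pics/w3.png

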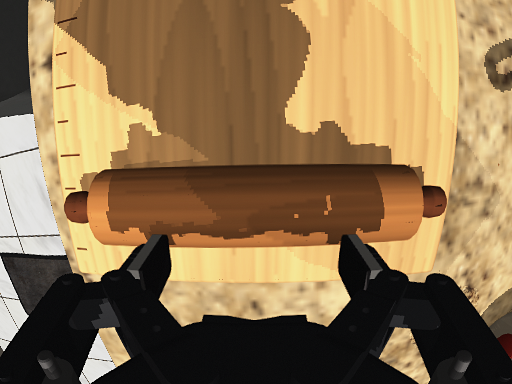

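Run:
```python
from h import *
i=camera_info("wrist");s=state();T=Ro.from_rotvec(s["orientation"]).as_matrix()
K,R,t=(np.array(i[k]) for k in "KRt")
def proj(X):
    c=R@X+t; r=np.hypot(c[0],c[1]); th=np.arctan2(r,c[2]); return (K[:2,2]+K[0,0]*th*c[:2]/max(r,1e-9)).round(0)
for n,d in(("tcp",(0,0,0)),("padL tip",(0,-.043,-.013)),("padL tip front",(.011,-.043,-.013)),("padR tip front",(.011,.043,-.013)),("padR tip front hi",(.011,.043,-.035)),("padR back",(-.011,.043,-.035))):
    print(n,proj(s["tcp_pos"]+T@np.array(d)))
ct=-R.T@t;print("cam",ct,"cam-tcp tool",T.T@(ct-s["tcp_pos"]))
```

```text
tcp [256. 214.]
padL tip [187. 221.]
padL tip front [185. 204.]
padR tip front [326. 204.]
padR tip front hi [335. 217.]
padR back [331. 253.]
cam [ 0.46631177 -0.20016565  0.20363519] cam-tcp tool [ 0.06882423 -0.00040912 -0.18185736]
```

Nothing has been touched: the fingertips look higher than I assumed (tip edges at (168,235) and (342,235)). I'll back off and shut the fingers so the tips sit at the known TCP.

>>> play_rows(
  dp=[
    [-0.015,0,0],
    [-0.03,0,0],
    [-0.045,0,0],
    [-0.045,0,0],
    [-0.045,0,0],
    [-0.045,0,0],
    [-0.045,0,0],
    [-0.045,0,0],
  ],
  twist=[0,0,0,0,0,0,0,0],
  hand=[-1,-1,-1,1,1,1,1,1],
)

```text
clock: 7.2
tcp_pos: [0.4555, -0.313, 0.0218]
orientation: [-2.328, -2.109, 0.0]
wrist_force: [-0.3, 0.1, 0.1]
finger_gap: 0.141
grasp_force: 0.0
```

Run:
```python
from h import *
s=state();print(s["clock"],s["tcp_pos"],s["wrist_force"],s["finger_gap"])
i=camera_info("wrist");im=get_image("wrist");cv2.imwrite("pics/w4.png",im)
print(measure("wrist","pin",.04,i))
```

```text
7.2 [ 0.45545513 -0.31300763  0.02183661] [-0.34638733  0.11846674  0.0665657 ] 0.14122524201152803
{'p': 0.74, 'n': 30877, 'rect': array([ 460.4, -256.1]), 'wh': array([ 50.1, 259.7]), 'ang': -0.0803, 'mean': array([ 460.6, -255.9]), 'pca': -0.0822}
```

View pics/w4.png

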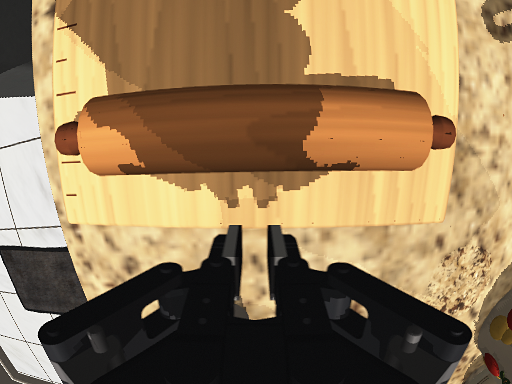

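Closed fingertips now show at (256,225), pin barrel at (255,130). Pushing with the shut fingers.

>>> play_rows(
  dp=[
    [0,0,0],
    [0.005,0,0],
    [0.01,0,0],
    [0.015,0,0],
    [0.02,0,0],
    [0.025,0,0],
    [0.03,0,0],
    [0.035,0,0],
    [0.04,0,0],
    [0.045,0,0],
  ],
  twist=[0,0,0,0,0,0,0,0,0,0],
  hand=[1,1,1,1,1,1,1,1,1,1],
)

```text
clock: 8.3
tcp_pos: [0.46, -0.2696, 0.023]
orientation: [2.327, 2.106, -0.003]
wrist_force: [-10.3, -6.3, 27.0]
finger_gap: 0.0
grasp_force: 13.6
```

Run:
```python
from h import *
s=state();print(s["clock"],s["tcp_pos"],s["wrist_force"],s["finger_gap"])
i=camera_info("wrist");im=get_image("wrist");cv2.imwrite("pics/w5.png",im)
print(measure("wrist","pin",.04,i))
```

```text
8.3 [ 0.46003326 -0.26964984  0.02299897] [-10.28359334  -6.30471638  26.9919265 ] 0.00031054297241732784
{'p': 0.82, 'n': 27434, 'rect': array([ 460.6, -253.3]), 'wh': array([ 52.1, 259.7]), 'ang': -0.0809, 'mean': array([ 461. , -252.1]), 'pca': -0.0809}
```

View pics/w5.png

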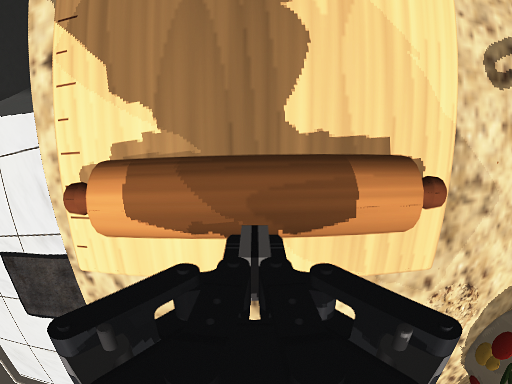

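The force is mostly upward (27 N) and the pin only moved 3 mm, so the tips are riding on the pin's upper back. The tip at row 225 sits higher than the TCP says. I'll lift off, back away, and feel for the board in small steps.

>>> play_rows(
  dp=[
    [0,0,-0.01],
    [-0.015,0,-0.01],
    [-0.03,0,-0.01],
    [-0.045,0,-0.01],
    [-0.045,0,0],
    [-0.045,0,0],
    [-0.045,0,0],
  ],
  twist=[0,0,0,0,0,0,0],
  hand=[1,1,1,1,1,1,1],
)

```text
clock: 9.1
tcp_pos: [0.455, -0.3129, 0.0212]
orientation: [-2.328, -2.108, -0.0]
wrist_force: [-0.4, 0.7, 0.7]
finger_gap: 0.005
grasp_force: 0.0
```

Run:
```python
from h import *
s=state();print(s["clock"],s["tcp_pos"],s["wrist_force"],s["finger_gap"])
i=camera_info("wrist");get_image("wrist");print(measure("wrist","pin",.04,i))
im=get_image("scene");cv2.imwrite("pics/s6.png",cv2.resize(im[130:280,200:400],None,fx=4,fy=4,interpolation=cv2.INTER_CUBIC))
K,R,t=(np.array(camera_info("scene")[k]) for k in "KRt")
for n,X in(("tcp",s["tcp_pos"]),("tcp+40",s["tcp_pos"]+[0,0,.04])):
    c=K@(R@X+t);print(n,((c[:2]/c[2]-[200,130])*4).round())
```

```text
9.1 [ 0.45495442 -0.31290289  0.0211517 ] [-0.35054098  0.68979548  0.69281901] 0.005042168710440824
{'p': 0.56, 'n': 31148, 'rect': array([ 460.8, -250.8]), 'wh': array([ 49.5, 260.3]), 'ang': -0.0824, 'mean': array([ 461. , -250.6]), 'pca': -0.0825}
tcp [460. 417.]
tcp+40 [465. 375.]
```

View pics/s6.png

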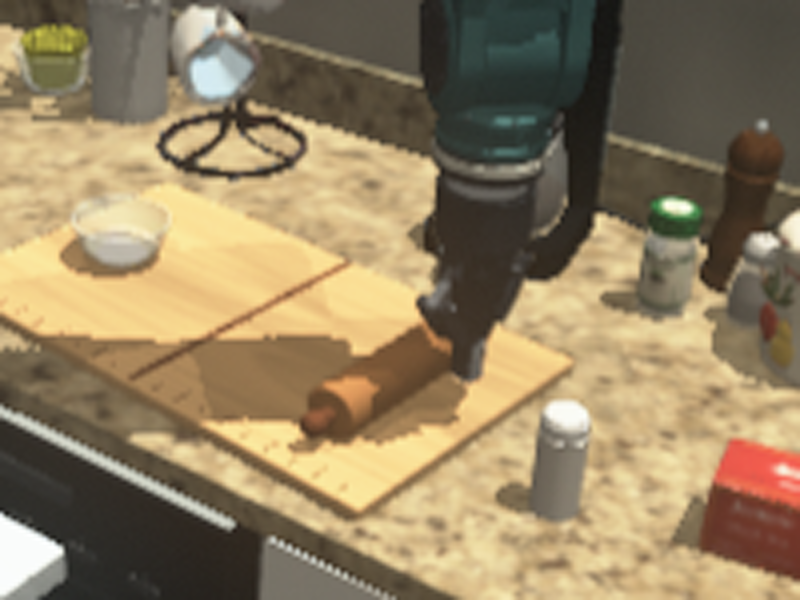

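In the scene crop the fingertip is at (467,377). That matches "TCP + 40 mm" at (465,375), not the TCP at (460,417). So the tips really stand about 40 mm above the reported TCP, and I go down 28 mm.

>>> play_rows(
  dp=[
    [0,0,0.005],
    [0,0,0.01],
    [0,0,0.015],
    [0,0,0.02],
    [0,0,0.024],
    [0,0,0.028],
    [0,0,0.028],
  ],
  twist=[0,0,0,0,0,0,0],
  hand=[1,1,1,1,1,1,1],
)

```text
clock: 9.95
tcp_pos: [0.4552, -0.3131, -0.0068]
orientation: [-2.328, -2.108, 0.0]
wrist_force: [-0.6, -0.1, 0.2]
finger_gap: 0.005
grasp_force: 0.0
```

>>> play_rows(
  dp=[
    [0.008,0,0],
    [0.016,0,0],
    [0.022,0,0],
    [0.028,0,0],
    [0.034,0,0],
    [0.04,0,0],
    [0.046,0,0],
    [0.052,0,0],
    [0.056,0,0],
    [0.058,0,0],
  ],
  twist=[0,0,0,0,0,0,0,0,0,0],
  hand=[1,1,1,1,1,1,1,1,1,1],
)

```text
clock: 10.95
tcp_pos: [0.4612, -0.2551, -0.0062]
orientation: [-2.328, -2.109, -0.0]
wrist_force: [1.1, 0.1, -0.7]
finger_gap: -0.0
grasp_force: 0.0
```

```bash
cat >> h.py <<'E'
def pinline():
    s=state();i=camera_info("wrist");im=get_image("wrist");m=measure("wrist","pin",.04,i)
    L=np.array([.4785,-.0773]);x=np.array([.9952,-.0976]);n=np.array([.0976,.9952])
    for k in("rect","mean"): d=m[k]/1000-L;print(k,"x %.1f y %.1f mm"%(d@x*1000,d@n*1000),end=" ")
    d=s["tcp_pos"][:2]-L;print("tcp x %.1f y %.1f"%(d@x*1000,d@n*1000),m["ang"],m["pca"],m["wh"],s["clock"],s["wrist_force"].round(1))
    return im,i
E
python3 -c "
from h import *
pinline()"
```

```text
rect x -1.6 y -141.8 mm mean x -0.7 y -141.0 mm tcp x 0.1 y -178.7 -0.0848 -0.0821 [ 51.3 262.7] 10.95 [ 1.1  0.1 -0.7]
```

The pin rolls. I'll carry on in stages.

>>> play_rows(
  dp=[
    [0.005,0,0],
    [0.011,0,0],
    [0.017,0,0],
    [0.023,0,0],
    [0.029,0,0],
    [0.035,0,0],
    [0.041,0,0],
    [0.047,0,0],
    [0.053,0,0],
    [0.059,0,0],
  ],
  twist=[0,0,0,0,0,0,0,0,0,0],
  hand=[1,1,1,1,1,1,1,1,1,1],
)

```text
clock: 12.05
tcp_pos: [0.467, -0.1964, -0.0062]
orientation: [2.329, 2.109, 0.0]
wrist_force: [-0.0, -0.9, -0.0]
finger_gap: -0.0
grasp_force: 0.1
```

>>> play_rows(
  dp=[
    [0.006,0,0],
    [0.012,0,0],
    [0.018,0,0],
    [0.024,0,0],
    [0.03,0,0],
    [0.036,0,0],
    [0.041,0,0],
    [0.045,0,0],
    [0.048,0,0],
    [0.05,0,0],
  ],
  twist=[0,0,0,0,0,0,0,0,0,0],
  hand=[1,1,1,1,1,1,1,1,1,1],
)

```text
clock: 13.05
tcp_pos: [0.472, -0.1469, -0.0062]
orientation: [2.329, 2.109, -0.0]
wrist_force: [-0.1, 0.1, -0.3]
finger_gap: -0.002
grasp_force: 0.0
```

>>> play_rows(
  dp=[
    [0,0,0],
    [0,0,0],
  ],
  twist=[0,0],
  hand=[1,1],
)

```text
clock: 13.25
tcp_pos: [0.472, -0.1472, -0.0062]
orientation: [2.329, 2.109, -0.0]
wrist_force: [-0.4, 0.2, -0.5]
finger_gap: 0.005
grasp_force: 0.0
```

```bash
python3 -c "
from h import *
im,i=pinline();cv2.imwrite('pics/w7.png',im)
get_image('top');print(measure('top','pin',.04))"
```

```text
rect x -3.3 y -35.3 mm mean x -1.6 y -34.5 mm tcp x 0.3 y -70.2 -0.0817 -0.0815 [ 51.2 263. ] 13.25 [-0.4  0.2 -0.5]
{'p': 0.6, 'n': 254, 'rect': array([438.3, -99.3]), 'wh': array([ 44.4, 171.1]), 'ang': -0.0134, 'mean': array([434.1, -99.3]), 'pca': 0.0061}
```

View pics/w7.png

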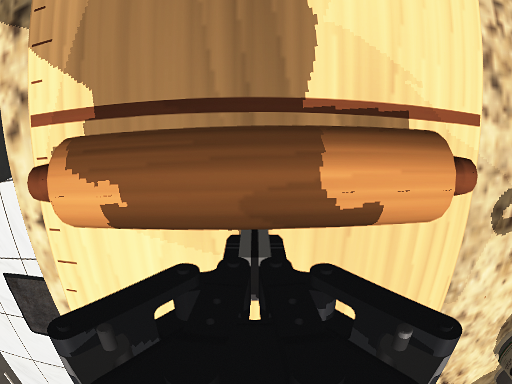

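The pin (row 178) is just short of the line (row 104), parallel to it and resting 35 mm away.

>>> play_rows(
  dp=[
    [0.004,0,0],
    [0.008,0,0],
    [0.012,0,0],
    [0.016,0,0],
    [0.02,0,0],
    [0.024,0,0],
    [0.028,0,0],
    [0.031,0,0],
    [0.033,0,0],
    [0.034,0,0],
  ],
  twist=[0,0,0,0,0,0,0,0,0,0],
  hand=[1,1,1,1,1,1,1,1,1,1],
)

```text
clock: 14.45
tcp_pos: [0.4753, -0.1131, -0.0062]
orientation: [-2.328, -2.109, 0.0]
wrist_force: [-0.4, 0.4, 0.2]
finger_gap: 0.0
grasp_force: 0.0
```

```bash
python3 -c "
from h import *
RT=cv2.imread('pics/w7.png')
im,i=pinline()
s=state()"
```

```text
rect x -3.4 y -1.7 mm mean x -2.2 y -0.8 mm tcp x 0.3 y -36.0 -0.0831 -0.082 [ 51.9 263.8] 14.45 [-0.4  0.4  0.2]
```

>>> play_rows(
  dp=[
    [-0.02,0,0],
    [-0.05,0,-0.01],
    [-0.07,0,-0.05],
    [-0.07,0,-0.1],
    [-0.07,0,-0.15],
    [-0.07,0,-0.2],
    [-0.07,0,-0.25],
    [-0.07,0,-0.25],
  ],
  twist=[0,0,0,0,0,0,0,0],
  hand=[1,1,1,1,1,1,1,1],
)

```text
clock: 15.35
tcp_pos: [0.4703, -0.1843, 0.2497]
orientation: [2.323, 2.103, 0.004]
wrist_force: [0.8, -0.9, -0.6]
finger_gap: -0.0
grasp_force: 0.0
```

```bash
python3 -c "
from h import *
im,i=pinline();cv2.imwrite('pics/w8.png',im)
im=get_image('top');cv2.imwrite('pics/t8.png',im[140:250,180:340]);print(measure('top','pin',.04))"
```

```text
rect x -3.7 y -0.1 mm mean x -3.2 y -0.0 mm tcp x 2.2 y -107.3 -0.077 -0.0806 [ 51.5 252.7] 15.35 [ 0.8 -0.9 -0.6]
{'p': 0.79, 'n': 414, 'rect': array([473.7, -73.3]), 'wh': array([ 49.3, 233.6]), 'ang': -0.0992, 'mean': array([469.5, -73.6]), 'pca': -0.094}
```

View pics/w8.png

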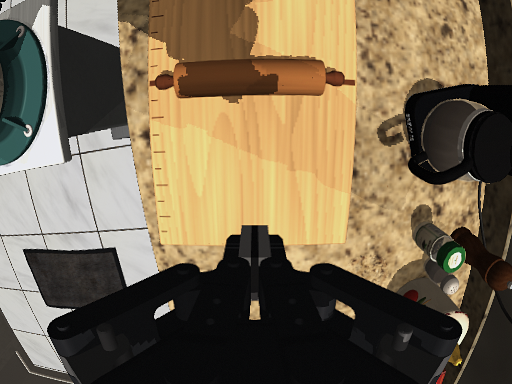

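The pin (axis row 79) lies over the line, whose ends show at (152,81) and (350,82). It is parallel to the line and about 0 to 2 mm off it in both the wrist and top views. The arm is clear.

```bash
python3 -c "
from cell import *
print(finish_job())"
```

```text
the job is handed in; nothing more can be done
None
```

I rolled the pin onto the dark line and handed the job in at about 15 s. The pin measures within about 2 mm of the line and parallel to it. The arm came nowhere near the bowl and other things, though I didn't re-measure them, and no verdict came back.

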